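# Snap the gouge back into its rack clips

### The arm

A 6-joint arm with a two-finger parallel gripper is mounted at the origin on the work surface. World frame = base frame: x ahead of the robot, y to its left, z up, the work surface at z = 0. Lengths are in m, angles in rad, forces in N, time in s.
With the tool pointing down it reaches from about 0.4 to 0.825 m from the base axis. Payload 7 kg.
Tool frame: the origin (TCP) lies on the mounting face of the last link; the fingertips stand 178 mm ahead of it and the grasp point (between the pads) lies 159 mm ahead of it; z points along the fingers, y is the direction in which the jaws open and shut (so a half turn about z gives the same grasp; the last joint's range is limited). The gripper opens to 88 mm and grips with 3 to 60 N. Pads are 19 mm wide; open, the fingers measure 130 mm over their backs; the gripper's body (78 mm by 193 mm) begins 47 mm behind the grasp point.
Start: joints at [1.594, 0.359, 0.012, 0, -1.224, -0.288], TCP at [0.177, 0.651, 0.405] pointing down, gripper open.
Joint ranges: [-3.07, 3.07], [-1.43, 2.12], [-1.02, 1.25], [-3.03, 1.67], [-3.05, -0], [-3.03, 3.03]. Speed limits (rad/s): [2.39, 2.39, 3.01, 3.14, 3.14, 3.14].

### API

Orientations are given as [roll, pitch, yaw] about the fixed x, y, z axes, in that order (R = Rz(yaw) Ry(pitch) Rx(roll)).
In Python, from station import * gives the robot as it stands.
- The arm moves only by the tool arm_command, never from a script. Its argument "targets" is a list of rows, each a list of 3 entries, a list of its own where there are three numbers: the turn, a rotation vector about the world's x, y, z in rad, then the shift along the world's x, y, z in mm, then the closure, from 0 (fully open) to 1 (shut). In form: [[[wx, wy, wz], [tx, ty, tz], fingers], ...]. A call has 1 to 8 rows; each row shifts and turns the commanded pose from where the row before left it; what a row does not reach is not made up. A row lasts 1/10 s, in which the tool goes at most 50 mm and 8.59 degrees, less where a joint would pass 70% of its speed; a pose out of reach is approached as far as the arm can. A call with a gripper value outside its range is refused whole. The fingers move at their own pace and stop on an object; "squeeze" is the grip in N (left out, the last holds). Time passes only in rows, so rows that do not move let the fingers close. It gives the time, the measured TCP pose, the force and the opening at its end, in the units of the state.
- get_state(): the state, without advancing time (a new reading comes with each control period).
- grab_frame(name): name is "side" or "top" or "wrist"; returns (picture, depth): 384x512x3 uint8, red, green, blue; 384x512 float32, m along the optical axis (not along the pixel's ray), 0 where there is no reading.
- camera_params(name): a dict with "mtx" (3x3 intrinsics, pixels), "eye" and "orientation" of the camera in the world. Camera axes: x right, y down, z forward; pixel columns grow to the right and rows downward; lengths in m; the calibration is good to about 2 mm. The wrist camera is an equidistant fisheye: a pixel r from the principal point sees the ray r / f radians off the axis. A picture is of the moment at which its call begins: read the wrist's pose just before it. camera_params takes no time and is no camera call; for the wrist camera it gives the pose at the moment of the call.
- job_done(): hands the job in, once; it reports no verdict.
The state is a dict: "t": time; "q": joint angles; "qd": joint speeds; "joint_efforts": joint torques, N m; "eef_pos": TCP position; "ee_rot": TCP orientation; "force": force on the tool from outside, world axes, zero at the start; "moment": the same for the moment, N m; "width": finger opening in m.
Only numpy, scipy, OpenCV 4.12 (cv2) and the standard library are available. Lean on these libraries where they do the work, as an engineer would, in place of code of your own. Each camera call takes 0.05 s, during which the arm holds its last target.

### The job

Put the carving gouge that lies loose on the bench back into the empty pair of spring clips on the tool rack, its blade pointing the same way as its neighbours' and the middle of its handle midway between the two clips: hold it level above the clips, then press it straight down until both clips snap over the handle and it sits fully home on them. Handle it gently - its sharpened edge must touch nothing, the clips must not be forced with much more than they need, and the carved animals and the pencil pot stay where they are. Do not let go: finish while still holding the gouge and pressing it firmly down in its clips.

Things in the scene. Friction and masses are not known exactly. Their poses are not given: they have to be found in the camera images.
- gouge: the loose carving gouge, 255 mm long, 0.09 to 0.17 kg: wooden handle of octagonal section, 26 mm across flats, 140 mm long, then brass ferrule and steel blade. It lies on one flat with two flats upright, the blade clear of the bench. Origin: on the handle's axis at mid-length, 13 mm above the bench at the start; x along the tool to the blade, z up; it balances about 40 mm ahead of the origin
- gouge_tip (a point): the middle of the sharpened edge at the blade's end, 185 mm from the gouge's origin along its x axis
- gouge_edge: the sharpened last 12 mm of the blade, 16 mm wide (its origin is the gouge's origin); it is harmed by any contact of more than 1 N
- holder_empty: the empty place of the tool rack, fixed. Two wooden blocks 22 mm high, 40 mm before and behind the origin along x, each carry a steel spring clip 15 mm wide; between the clips 65 mm of a handle stay free for fingers, over bare board. Origin: midway between the clips, on the board's top (12 mm above the bench); x along the tool, the way the blade must point, z up
- clip_home (a point): where the gouge's origin must end: the handle's axis midway between the two clips when it sits home on their feet, 37 mm above the origin of the empty place and 49 mm above the bench
- clip_mouth (a point): midway between the two clips at the height of their flared tips, 18 mm above clip_home. Each clip is two sprung leaves with lips turned in (gap 16 mm) and flaring out to 28 mm at the tips. A handle coming straight down meets them with its axis about 22 mm above home
- clip_lips (a point): midway between the clips at the height of the lips, 10 mm above clip_home. Pressed down, the handle meets a resistance that climbs to 12 to 17 N in all, with its axis about 15 mm above home; there the lips pass its widest part and resistance drops suddenly to about 3 N. Over the last 6 mm the clips draw it down (up to 8 N), and it stops hard on their feet. A push of over 45 N damages them
- clip_feet: the two steel foot plates of the empty clips, 15 x 25 mm, on which the handle comes to sit; they are part of the empty place and share its origin, their tops 24 mm above it. Left alone in its clips, the gouge bears on them with 4 to 6.5 N; a firm press adds at least 7 N, 10 to 20 N being usual
- rack: the rack's plywood board, fixed flat on the bench, 150 x 219 x 12 mm. Origin: centre of its underside; x as that of the empty place. Three places side by side 65 mm apart across it, in any order
- holder_v: the rack place that carries a V-tool, fixed; like the empty place, its origin at the same point of its own place; the tool's handle (26 mm) sits home in its clips
- holder_flat: the rack place that carries a flat chisel, fixed; like the empty place, its origin at the same point of its own place; the tool's handle (26 mm) sits home in its clips
- carved_fish: a roughed-out wooden fish, 90 x 22 x 36 mm, loose, standing on the bench; origin at its underside
- carved_dog: a roughed-out wooden dog, 100 x 24 x 54 mm, loose, standing on the bench; origin at its underside
- pencil_pot: an orange plastic pot 72 mm wide and 95 mm high with pencils reaching 170 mm, loose; origin at the centre of its underside

How it is judged:
On the way:
1. the gouge is held level above the empty pair of clips, its blade pointing the way of its neighbours' (x of gouge in the frame of holder_empty between -0.02 and 0.02 m and y of gouge in the frame of holder_empty between -0.012 and 0.012 m and z of gouge in the frame of holder_empty between 0.058 and 0.16 m and x of gouge_tip in the frame of holder_empty above 0.15 m and angle between the x axis of gouge and the x axis of holder_empty, either way round below 0.17 rad), for 0.1 s.
At the end, for the whole second after the job is handed in: gouge home in both clips (axis within 2.5 mm of home height, 4 mm sideways, 15 mm lengthways, 2 degrees; blade the right way), fingers still on it and pressing: the gouge bears on the clips' feet with more than 11 N, twice what the clips alone make; animals and pot moved less than 30 mm (x of gouge in the frame of holder_empty between -0.015 and 0.015 m and y of gouge in the frame of holder_empty between -0.004 and 0.004 m and z of gouge in the frame of holder_empty below 0.0395 m and x of gouge_tip in the frame of holder_empty above 0.15 m and angle between the x axis of gouge and the x axis of holder_empty, either way round below 0.035 rad and contact force between gouge and clip_feet above 11 N and contact force between the fingers and gouge above 5 N and linear speed of gouge below 0.03 m/s and distance of each of carved_fish, carved_dog, pencil_pot from where it was at the start of the episode below 0.03 m); the arm keeps its last pose, push and grip.
It fails at once if the sharpened edge touches something with more than 1 N (contact force between gouge_edge and anything else above 1 N).
It fails at once if the clips are forced: contact forces between gouge and rack place above 55 N in all (some 10 N are the clips' own, the rest is push) (contact force between gouge and holder_empty above 55 N).
It fails at once if a carved animal or the pencil pot is pushed more than 30 mm (distance of any of carved_fish, carved_dog, pencil_pot from where it was at the start of the episode above 0.03 m).
It also fails if it takes over 58 s, if anything falls off the work surface, if the arm or the gripper's body presses on something with over 40 N, if the wrist force passes 120 N, or if a joint passes its speed limit or range.

## Working session

There is one attempt and no reset: what is moved stays moved. The work goes in short steps, Python scripts to look and compute and a tool call to move; the robot and the scene stay as the last step left them, time stands still between calls to the robot, and variables do not carry over. Pictures are saved under pics/ and viewed, and the job is handed in when it is done.

Besides the shell and the picture viewer there is one more tool, called as name(argument=value, ...) on one line, values as JSON. arm_command: Moves the arm, as the interface text tells. Its arguments: {"type":"object","properties":{"targets":{"type":"array"},"squeeze":{"type":"number"}},"required":["targets"]}

```bash
ls; mkdir -p pics
python3 - <<'E'
from station import *
import cv2
s=get_state(); print(s)
for n in ("top","side","wrist"):
    p=camera_params(n); print(n,p)
    im,d=grab_frame(n)
    cv2.imwrite(f"pics/{n}0.png",im[:,:,::-1])
    import numpy as np; np.savez(f"{n}0.npz",im=im,d=d,mtx=p["mtx"],eye=p["eye"],ori=p["orientation"])
E
```

```text
pics
{'t': 0.0, 'q': array([ 1.59412370e+00,  3.59435650e-01,  1.11031455e-02, -3.47379052e-04,
       -1.22413225e+00, -2.88070327e-01]), 'qd': array([-7.12051862e-04,  2.38847678e-04, -3.42263807e-04, -1.87256177e-04,
        3.69004278e-05, -7.34960928e-04]), 'joint_efforts': array([-3.00520887e-04, -5.82728148e+01,  2.93062985e+01,  6.99721590e+00,
        7.21115386e-03, -1.57540599e-04]), 'eef_pos': array([0.17659079, 0.65130796, 0.40371068]), 'ee_rot': array([ 3.13990019e+00, -1.60947591e-04, -2.64861120e-01]), 'force': array([ 0.05991833, -0.37207438, -0.72750271]), 'moment': array([-0.00218963,  0.02368023, -0.03067527]), 'width': 0.08786288606793477}
top {'mtx': array([[370.4407999 ,   0.        , 257.5966002 ],
       [  0.        , 370.4407999 , 197.25232794],
       [  0.        ,   0.        ,   1.        ]]), 'eye': array([ 0.46261809, -0.06358133,  1.12837138]), 'orientation': array([-3.05630593,  0.00675372, -1.56719522])}
side {'mtx': array([[438.43994664,   0.        , 248.60424155],
       [  0.        , 438.43994664, 197.39172991],
       [  0.        ,   0.        ,   1.        ]]), 'eye': array([ 0.00555676, -0.60776999,  0.83641242]), 'orientation': array([-2.33953102, -0.02066392, -0.78778828])}
wrist {'mtx': array([[297.31863964,   0.        , 250.23674615],
       [  0.        , 297.31863964, 191.22452162],
       [  0.        ,   0.        ,   1.        ]]), 'eye': array([0.25789659, 0.62981332, 0.3835117 ]), 'orientation': array([ 2.82824825e+00, -5.26725635e-04, -1.83549065e+00])}
```

View pics/top0.png

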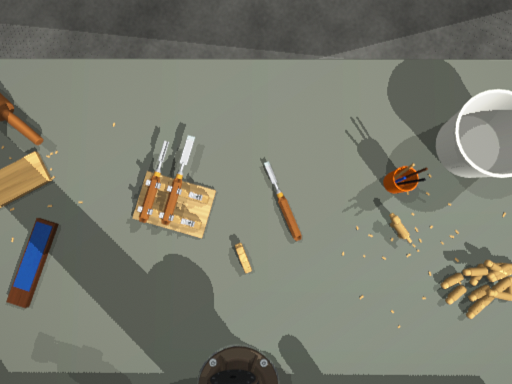

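View pics/side0.png

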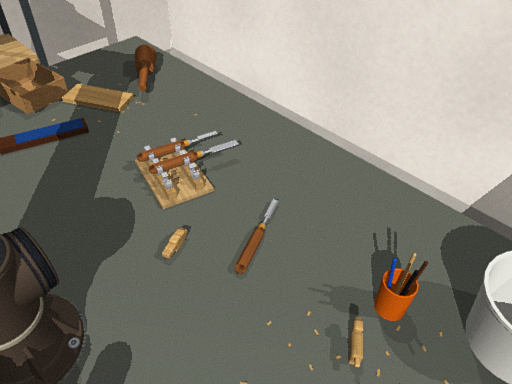

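View pics/wrist0.png

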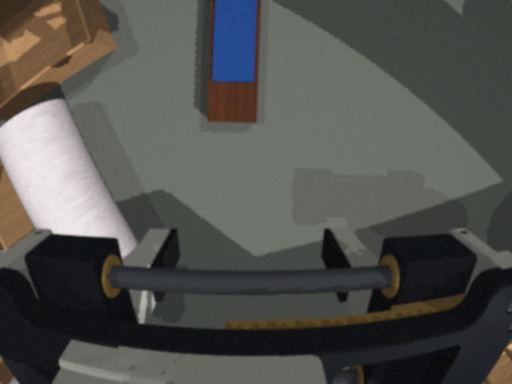

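The top view shows the gouge's handle from (280,195) to (297,238) with its tip at about (266,160). The rack is centred at about (175,205), and the empty clip pair is its right-hand place. The carved pieces are at (243,258) and (400,228), and the pot is at (403,180). Next I'll measure.

```bash
cat > h.py <<'E'
import numpy as np, cv2
from scipy.spatial.transform import Rotation as Ro
def load(n): return dict(np.load(n))
def ray(c,u,v,fish=False):
    m=c["mtx"]; x=(u-m[0,2])/m[0,0]; y=(v-m[1,2])/m[1,1]
    if fish:
        r=np.hypot(x,y); k=np.sin(r)/r if r>1e-9 else 1.; d=np.array([x*k,y*k,np.cos(r)])
    else: d=np.array([x,y,1.])
    return Ro.from_euler('xyz',c["ori"]).as_matrix()@d
def onplane(c,u,v,z,fish=False):
    d=ray(c,u,v,fish); return c["eye"]+d*(z-c["eye"][2])/d[2]
def cloud(c):
    d=c["d"];H,W=d.shape;u,v=np.meshgrid(np.arange(W),np.arange(H));m=c["mtx"]
    p=np.stack([(u-m[0,2])/m[0,0]*d,(v-m[1,2])/m[1,1]*d,d],-1)
    return p@Ro.from_euler('xyz',c["ori"]).as_matrix().T+c["eye"]
def proj(c,P):
    p=Ro.from_euler('xyz',c["ori"]).as_matrix().T@(np.asarray(P)-c["eye"]); return c["mtx"][:2,:2]@(p[:2]/p[2])+c["mtx"][:2,2]
E
python3 - <<'E'
from h import *
for n,(r0,r1,c0,c1) in {"top":(120,280,120,320),"side":(120,280,120,320)}.items():
    c=load(n+"0.npz"); im=c["im"]
    crop=im[r0:r1,c0:c1,::-1]; cv2.imwrite(f"pics/{n}crop.png",cv2.resize(crop,None,fx=4,fy=3.7,interpolation=cv2.INTER_CUBIC) if 0 else cv2.resize(crop,(750,600),interpolation=cv2.INTER_CUBIC))
    P=cloud(c); hsv=cv2.cvtColor(im,cv2.COLOR_RGB2HSV)
    # bench height check
    print(n,"bench z",np.median(P[240:250,200:225,2]) if n=="top" else np.median(P[200:220,290:310,2]))
    m=((hsv[...,0]<14)&(hsv[...,1]>140)&(hsv[...,2]>60)).astype(np.uint8)
    k,l,st,ce=cv2.connectedComponentsWithStats(m)
    for i in range(1,k):
        if st[i,4]>60:
            uv=np.argwhere(l==i)[:,::-1].astype(np.float32)
            pp=P[l==i]; print(ce[i],st[i],"zmed",np.median(pp[:,2]),"cent",onplane(c,*ce[i],0.02)[:2], cv2.minAreaRect(uv))
E
```

```text
top bench z -0.0015897324313113304
[ 14.55769231 118.38461538] [  0  94  43  51 468] zmed 0.050936006892784214 cent [0.79830594 0.69189871] ((15.109844207763672, 122.79740905761719), (63.21166229248047, 19.006750106811523), 48.69138717651367)
[399.79365079 180.55202822] [383 166  36  28 567] zmed 0.05604330657779388 cent [ 0.60904175 -0.48313637] ((400.25, 179.24998474121094), (25.298978805541992, 35.3009033203125), 78.69007110595703)
[149.90673575 193.86528497] [143 177  16  33 193] zmed 0.0589760359622129 cent [0.56660789 0.26857546] ((150.5189208984375, 192.8135223388672), (8.675533294677734, 33.4522705078125), 17.10272979736328)
[172.21511628 196.09883721] [164 178  18  34 172] zmed 0.0591015704915242 cent [0.56005812 0.20113464] ((172.85943603515625, 195.54983520507812), (8.530664443969727, 34.77886199951172), 17.35402488708496)
[288.19685039 217.35826772] [278 197  23  44 254] zmed 0.023144384881694124 cent [ 0.49734348 -0.14739085] ((289.342529296875, 218.35511779785156), (45.552459716796875, 8.147018432617188), 67.06790161132812)
[ 25.14486922 289.84909457] [  7 254  40  53 4
[... 731 characters left out ...]
0.53515625), (8.969620704650879, 48.74473571777344), 72.89727020263672)
[173.31347962 161.71473354] [149 152  49  22 319] zmed 0.06000777851896644 cent [0.56383191 0.23309074] ((172.7621612548828, 162.22702026367188), (9.557791709899902, 49.99460220336914), 72.89727020263672)
[249.28571429 249.83795309] [235 227  29  47 469] zmed 0.025173671772205974 cent [ 0.48955768 -0.15217474] ((248.94900512695312, 250.21347045898438), (11.249908447265625, 50.535865783691406), 27.474430084228516)
[394.89574468 295.43546099] [ 374  262   54   59 1410] zmed 0.06458031554647647 cent [ 0.62788283 -0.4650535 ] ((398.3144836425781, 287.7194519042969), (37.40060043334961, 67.73814392089844), 19.653823852539062)
```

View pics/topcrop.png

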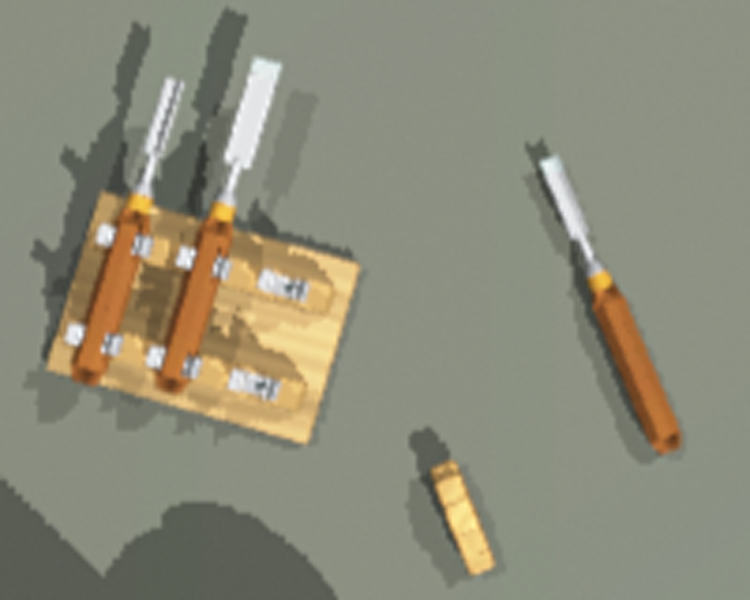

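View pics/sidecrop.png

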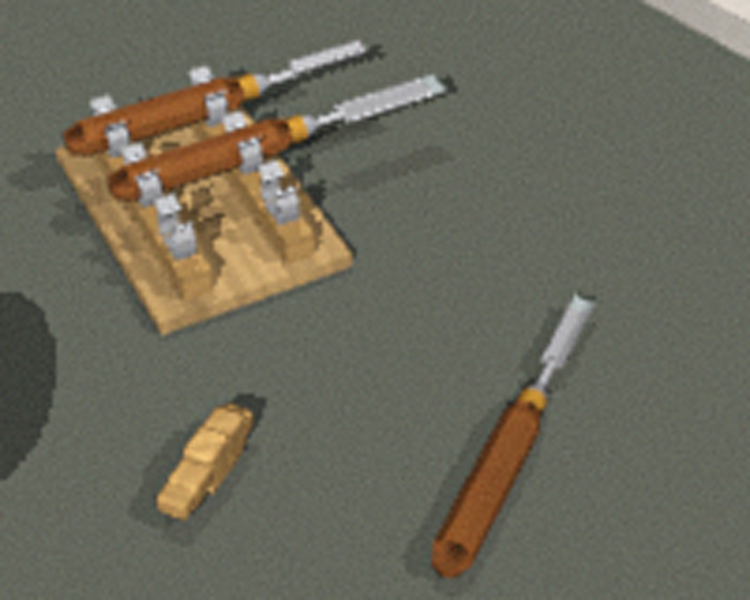

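Run:
```python
from h import *
T=load("top0.npz");S=load("side0.npz")
def axis(c,seed,z):
    hsv=cv2.cvtColor(c["im"],cv2.COLOR_RGB2HSV)
    m=((hsv[...,0]<14)&(hsv[...,1]>140)&(hsv[...,2]>50)).astype(np.uint8)
    k,l=cv2.connectedComponents(m); i=l[seed[1],seed[0]]
    uv=np.argwhere(l==i)[:,::-1]
    p=np.array([onplane(c,u,v,z)[:2] for u,v in uv]).astype(np.float32)
    (cx,cy),(w,h),a=cv2.minAreaRect(p)
    vx,vy,x0,y0=cv2.fitLine(p,cv2.DIST_HUBER,0,.01,.01).ravel()
    t=(p-[x0,y0])@[vx,vy]
    print("axis",z,"rect c",cx,cy,w,h,"mean",x0,y0,"yaw",np.arctan(vy/vx),"ends",t.min(),t.max())
for c in(T,S):
  for seed,z in (((288,217),.016) if c is T else ((249,250),.016),((150,194),.052) if c is T else ((160,150),.052),((172,196),.052) if c is T else ((173,162),.052)):
    axis(c,seed,z)
# board corners top crop-> full : u=120+x*200/750, v=120+y*160/600
for x,y in((103,190),(358,262),(307,445),(48,368)): print("corner",onplane(T,120+x*200/750,120+y*160/600,.012)[:2])
for x,y in((283,285),(253,384)): print("clips",onplane(T,120+x*200/750,120+y*160/600,.05)[:2])
print("tip",onplane(T,120+550*200/750,120+155*160/600,.013))
print("side tip",onplane(S,120+582*200/750,120+297*160/600,.013))
for x,y in((57,155),(163,333),(353,262)): print("side corner",onplane(S,120+x*200/750,120+y*160/600,.012)[:2])
```

```text
axis 0.016 rect c 0.4948183596134186 -0.151036337018013 0.13601945340633392 0.024564577266573906 mean 0.5015775 -0.14469908 yaw 0.39765224 ends -0.076692894 0.059318602
axis 0.052 rect c 0.5938491821289062 -0.04313468933105469 1.5615284442901611 1.1313146352767944 mean 0.5794389 -0.09483568 yaw 1.5174575 ends -0.6975686 0.8618028
axis 0.052 rect c 0.5938491821289062 -0.04313468933105469 1.5615284442901611 1.1313146352767944 mean 0.5794389 -0.09483568 yaw 1.5174575 ends -0.6975686 0.8618028
axis 0.016 rect c 0.4942052364349365 -0.14895454049110413 0.15066133439540863 0.027570001780986786 mean 0.4929478 -0.14948702 yaw 0.4079011 ends -0.073982984 0.07675702
axis 0.052 rect c 0.9934133291244507 0.1737687587738037 1.8652383089065552 2.4721579551696777 mean 0.6138536 -0.01146755 yaw 0.37142974 ends -0.65096045 1.8114465
axis 0.052 rect c 0.5412753820419312 0.1990213841199875 0.04101334884762764 0.1432051956653595 mean 0.54243594 0.20006822 yaw -0.25546575 ends -0.072483785 0.07118958
corner [0.63838965 0.28044792]
corner [0.58012574 0.07213171]
corner [0.43287286 0.1109951 ]
corner [0.49366889 0.32059797]
clips [0.55791563 0.12583677]
clips [0.48076045 0.14775215]
tip [ 0.66786788 -0.08294402  0.013     ]
side tip [ 0.66779651 -0.07385306  0.013     ]
side corner [0.49000077 0.3195293 ]
side corner [0.43064311 0.10597596]
side corner [0.57467026 0.06824164]
```

arm_command(targets=[[[0, 0, 0], [20, -36, 0], 0], [[0, 0, 0], [20, -36, 0], 0], [[0, 0, 0], [20, -36, 0], 0], [[0, 0, 0], [20, -36, 0], 0], [[0, 0, 0], [20, -36, 0], 0], [[0, 0, 0], [20, -36, 0], 0], [[0, 0, 0], [20, -36, 0], 0]])

```text
t: 0.85
eef_pos: [0.3171, 0.3978, 0.4046]
ee_rot: [-3.142, 0.0, -0.265]
force: [1.2, -0.3, 0.5]
width: 0.0875
```

arm_command(targets=[[[0, 0, 0], [20, -36, 0], 0], [[0, 0, 0], [20, -36, 0], 0], [[0, 0, 0], [20, -36, 0], 0], [[0, 0, 0], [20, -36, 0], 0], [[0, 0, 0], [20, -36, 0], 0], [[0, 0, 0], [20, -36, 0], 0], [[0, 0, 0], [20, -36, 0], 0], [[0, 0, 0], [0, 0, 0], 0]])

```text
t: 1.65
eef_pos: [0.4578, 0.1441, 0.4044]
ee_rot: [3.141, 0.0, -0.269]
force: [0.0, -0.1, 0.1]
width: 0.0876
```

```bash
cat >> h.py <<'E'
def wshot(name):
    from station import get_state,grab_frame,camera_params
    s=get_state(); p=camera_params("wrist"); im,d=grab_frame("wrist")
    cv2.imwrite(f"pics/{name}.png",cv2.resize(im[:,:,::-1],(800,600),interpolation=cv2.INTER_CUBIC))
    np.savez(name+".npz",im=im,d=d,mtx=p["mtx"],eye=p["eye"],ori=p["orientation"])
    print(s["t"],s["eef_pos"],s["ee_rot"],s["force"],s["width"],p["eye"],p["orientation"])
E
python3 -c "
from h import *
wshot('w1')"
```

```text
1.65 [0.45780751 0.14407932 0.40439247] [ 3.14063535e+00  3.16217158e-04 -2.69062487e-01] [ 0.01289376 -0.11782769  0.11119039] 0.08761386815549387 [0.53899918 0.12225633 0.38408153] [ 2.82784219e+00  1.93107112e-05 -1.83964301e+00]
```

View pics/w1.png

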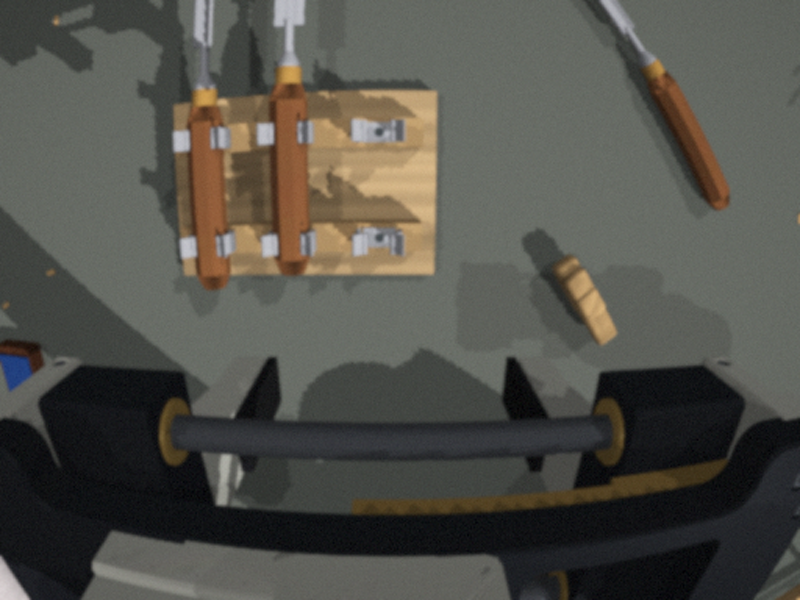

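Run:
```python
from h import *
c=load("w1.npz")
cv2.imwrite("pics/w1z.png",cv2.resize(c["im"][45:195,205:305,::-1],(500,750)[:2] if 0 else (400,600),interpolation=cv2.INTER_CUBIC))
cv2.imwrite("pics/w1g.png",cv2.resize(c["im"][0:150,340:490,::-1],(600,600),interpolation=cv2.INTER_CUBIC))
f=lambda x,y,z:np.round(onplane(c,x*.64,y*.64,z,True)[:2],4)
print("corners",f(437,90,.012),f(434,274,.012),f(184,274,.012),f(175,104,.012))
print("screw",f(379,131,.036),f(379,239,.036))
```

```text
corners [0.5789 0.0739] [0.434  0.1141] [0.4937 0.3252] [0.6368 0.2836]
screw [0.5573 0.1264] [0.4786 0.1484]
```

View pics/w1z.png

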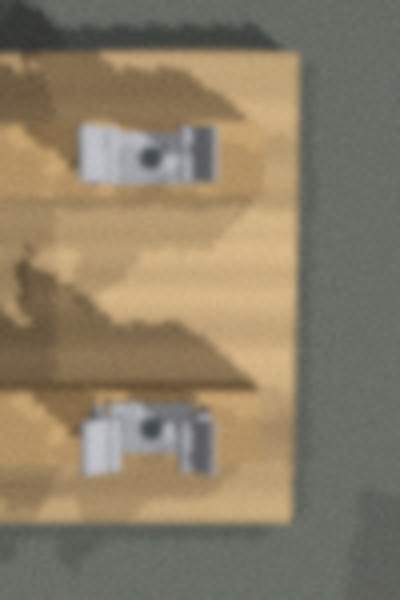

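View pics/w1g.png

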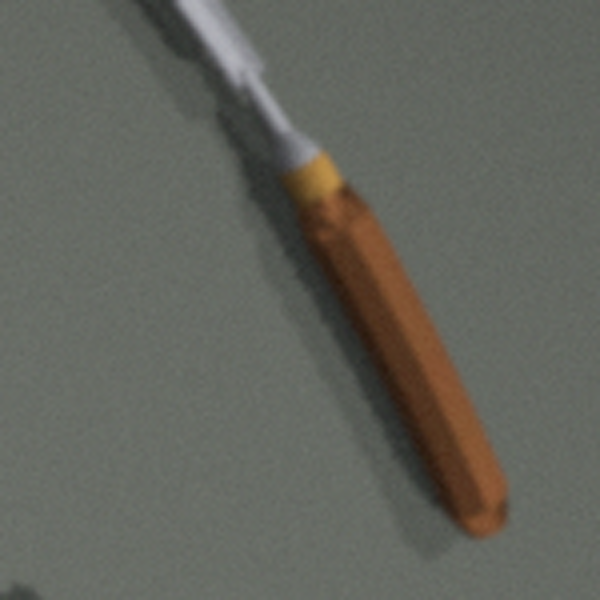

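arm_command(targets=[[[0, 0, 0.067], [-2, -31, -7], 0], [[0, 0, 0.067], [-2, -31, -7], 0], [[0, 0, 0.067], [-2, -31, -7], 0], [[0, 0, 0.067], [-2, -31, -7], 0], [[0, 0, 0.067], [-2, -31, -7], 0]])

```text
t: 2.2
eef_pos: [0.4462, -0.0078, 0.3695]
ee_rot: [-3.141, -0.0, 0.074]
force: [0.9, 0.3, -0.7]
width: 0.0877
```

arm_command(targets=[[[0, 0, 0.067], [-2, -31, -7], 0], [[0, 0, 0.067], [-2, -31, -7], 0], [[0, 0, 0.067], [-2, -31, -7], 0], [[0, 0, 0.067], [-2, -31, -7], 0], [[0, 0, 0.067], [-2, -31, -7], 0], [[0, 0, 0], [0, 0, 0], 0]])

```text
t: 2.8
eef_pos: [0.4362, -0.164, 0.3336]
ee_rot: [-3.141, 0.002, 0.406]
force: [-0.1, 0.0, 0.0]
width: 0.0874
```

```bash
python3 -c "
from h import *
wshot('w2')"
```

```text
2.8 [ 0.43616283 -0.16395263  0.33355531] [-3.14073490e+00  1.95253566e-03  4.05526558e-01] [-0.10891315  0.04677244  0.00122317] 0.08743491404624883 [ 0.51350404 -0.13030062  0.3130308 ] [ 2.82670498e+00  1.79259243e-03 -1.16507582e+00]
```

View pics/w2.png

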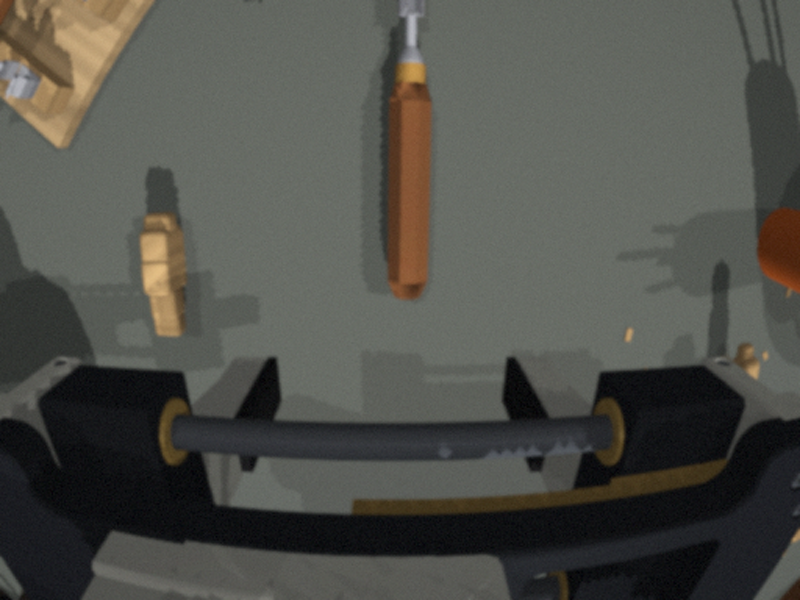

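Run:
```python
from h import *
c=load("w2.npz")
f=lambda x,y,z:np.round(onplane(c,x*.64,y*.64,z,True)[:2],4)
A=f(407,298,.013);B=f(411.5,82,.016);print(A,B,np.linalg.norm(A-B),(A+B)/2)
for y in (120,260):
  hsv=cv2.cvtColor(c["im"],cv2.COLOR_RGB2HSV);v=int(y*.64);row=(hsv[v,:,0]<14)&(hsv[v,:,1]>120);xs=np.where(row[200:320])[0]+200
  a,b=onplane(c,xs.min()-.5,v,.015,True)[:2],onplane(c,xs.max()+.5,v,.015,True)[:2];print(xs.min(),xs.max(),a,b,np.linalg.norm(a-b),(a+b)/2)
```

```text
[ 0.4283 -0.1781] [ 0.5602 -0.1236] 0.14271601171557452 [ 0.49425 -0.15085]
250 274 [ 0.53293997 -0.12058454] [ 0.54285613 -0.14304283] 0.02455004751973648 [ 0.53789805 -0.13181369]
249 272 [ 0.44845713 -0.15571655] [ 0.45826778 -0.17840387] 0.024717680177953887 [ 0.45336245 -0.16706021]
```

arm_command(targets=[[[0, 0, -0.012], [29, 7, 0], 0], [[0, 0, 0], [29, 7, 0], 0], [[0, 0, 0], [0, 0, -30], 0], [[0, 0, 0], [0, 0, -40], 0], [[0, 0, 0], [0, 0, -40], 0], [[0, 0, 0], [0, 0, -20], 0], [[0, 0, 0], [0, 0, 0], 0]])

```text
t: 3.55
eef_pos: [0.4938, -0.1472, 0.2021]
ee_rot: [-3.14, 0.005, 0.394]
force: [-0.4, -0.5, 0.3]
width: 0.0875
```

```bash
python3 -c "
from h import *
wshot('w3')"
```

```text
3.55 [ 0.49384139 -0.14716026  0.20214034] [-3.13961046  0.0050962   0.3937477 ] [-0.35953685 -0.46212074  0.2926339 ] 0.08747297249715656 [ 0.57150688 -0.11441591  0.18137852] [ 2.82361564  0.00292758 -1.17687652]
```

View pics/w3.png

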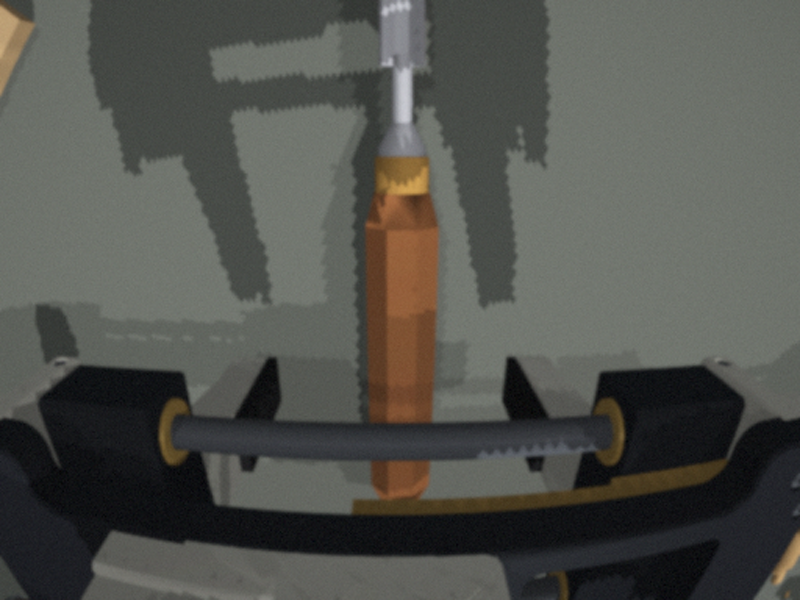

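arm_command(targets=[[[0, 0, 0], [1, -3, -10], 0], [[0, 0, 0], [0, 0, -10], 0], [[0, 0, 0], [0, 0, 0], 0.3], [[0, 0, 0], [0, 0, 0], 0.6], [[0, 0, 0], [0, 0, 0], 1], [[0, 0, 0], [0, 0, 0], 1], [[0, 0, 0], [0, 0, 0], 1], [[0, 0, 0], [0, 0, 0], 1]], squeeze=50)

```text
t: 4.4
eef_pos: [0.4957, -0.1516, 0.1849]
ee_rot: [3.141, -0.0, 0.393]
force: [0.1, -0.3, 0.5]
width: 0.045
```

arm_command(targets=[[[0, 0, 0], [0, 0, 0], 1], [[0, 0, 0], [0, 0, 0], 1], [[0, 0, 0], [0, 0, 0], 1]])

```text
t: 4.7
eef_pos: [0.4956, -0.1516, 0.1846]
ee_rot: [-3.142, 0.0, 0.393]
force: [-0.6, -0.5, 0.6]
width: 0.0253
```

arm_command(targets=[[[0, 0, 0], [0, 0, 0], 1], [[0, 0, 0], [0, 0, 5], 1], [[0, 0, 0], [0, 0, 20], 1], [[0, 0, 0], [0, 0, 30], 1], [[0, 0, 0], [0, 0, 30], 1], [[0, 0, 0], [0, 0, 25], 1], [[0, 0, 0], [0, 0, 0], 1]])

```text
t: 5.4
eef_pos: [0.4967, -0.1516, 0.2984]
ee_rot: [3.139, -0.006, 0.394]
force: [1.0, 0.5, -1.1]
width: 0.0254
```

```bash
python3 -c "
from h import *
wshot('w4')
from station import *
c=camera_params('side');im,d=grab_frame('side');np.savez('s4.npz',im=im,d=d,mtx=c['mtx'],eye=c['eye'],ori=c['orientation'])
cv2.imwrite('pics/s4.png',cv2.resize(im[100:300,120:380,::-1],(780,600),interpolation=cv2.INTER_CUBIC))"
```

```text
5.4 [ 0.49668193 -0.15162765  0.29844286] [ 3.13896415 -0.00571863  0.39379793] [ 0.9691988   0.54097793 -1.12885807] 0.025418065431020494 [ 0.57462134 -0.11885962  0.27863007] [ 2.83452490e+00 -1.71922860e-03 -1.17678551e+00]
```

View pics/w4.png

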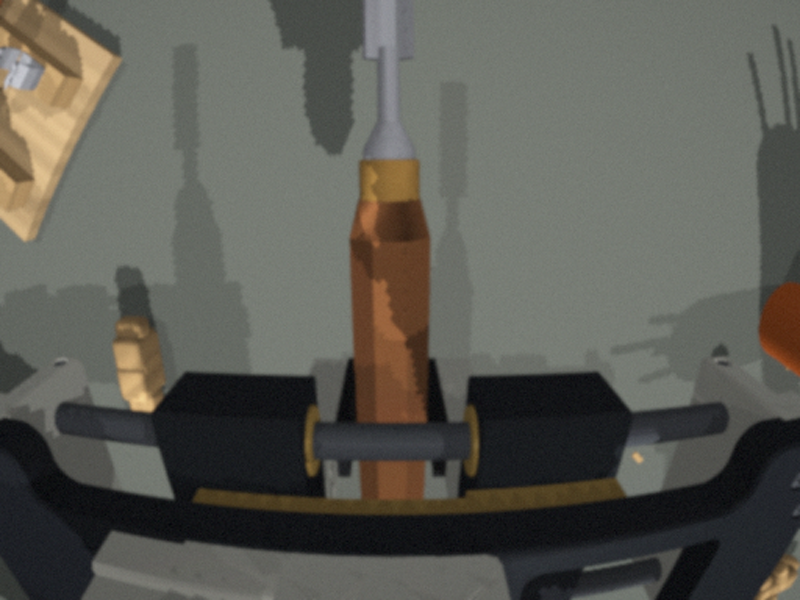

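View pics/s4.png

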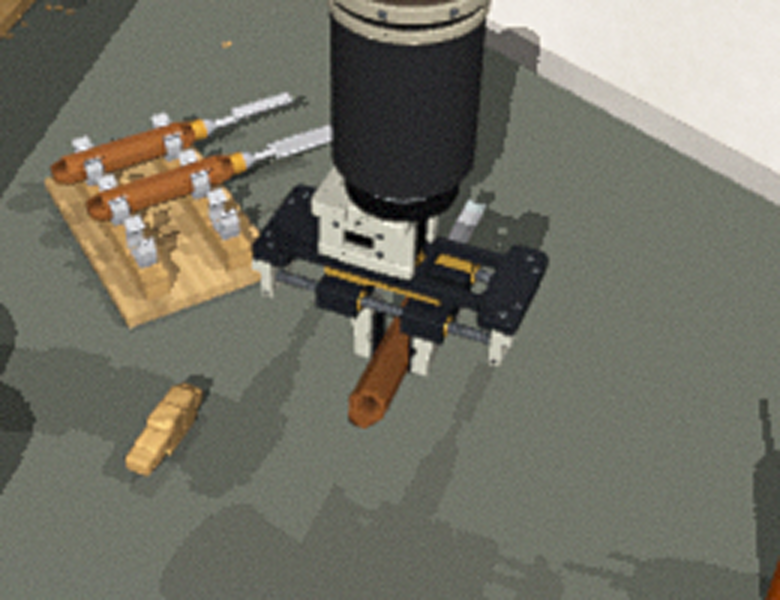

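```bash
cat >> h.py <<'E'
def fcloud(c):
    d=c["d"];H,W=d.shape;u,v=np.meshgrid(np.arange(W),np.arange(H));m=c["mtx"]
    x=(u-m[0,2])/m[0,0];y=(v-m[1,2])/m[1,1];r=np.hypot(x,y)+1e-9
    t=np.tan(r)/r
    return np.stack([x*t*d,y*t*d,d],-1)@Ro.from_euler('xyz',c["ori"]).as_matrix().T+c["eye"]
def handle(c,tcp,yaw,v0,v1,u0=205,u1=300):
    P=fcloud(c);hsv=cv2.cvtColor(c["im"],cv2.COLOR_RGB2HSV)
    L=[]
    for v in range(v0,v1,4):
        m=np.zeros(hsv.shape[:2],bool);m[v:v+4,u0:u1]=((hsv[...,0]<16)&(hsv[...,1]>110)&(c["d"]>0))[v:v+4,u0:u1]
        p=P[m]
        if len(p)<20: continue
        q=(p-tcp)@np.array([[np.cos(yaw),-np.sin(yaw),0],[np.sin(yaw),np.cos(yaw),0],[0,0,1]])
        mid=(q[:,1].min()+q[:,1].max())/2
        top=np.median(q[abs(q[:,1]-mid)<.004,2])
        L.append((np.median(q[:,0]),mid,top,np.ptp(q[:,1])));
    L=np.array(L);print(np.round(L*1000,1)); print("pitch slope",np.polyfit(L[:,0],L[:,2],1),"yaw slope",np.polyfit(L[:,0],L[:,1],1))
E
python3 - <<'E'
from h import *
c=load("w4.npz"); handle(c,np.array([0.4967,-.1516,.2984]),.394,156,228)
c=load("w3.npz"); handle(c,np.array([0.4938,-.1472,.2021]),.394,146,226)
E
```

```text
[[  57.     0.4 -158.8   24.6]
 [  54.9    0.5 -158.6   24.6]
 [  52.9    0.5 -158.9   24.6]
 [  51.     0.7 -158.9   24.3]
 [  49.     0.4 -158.8   24.9]
 [  46.9    0.7 -159.    24.5]
 [  44.9    0.7 -158.9   24.6]
 [  42.9    0.4 -158.8   24.2]
 [  40.7    0.4 -158.9   24.2]
 [  38.6    0.5 -159.    24.4]
 [  36.6    0.5 -158.8   24.6]
 [  34.5    0.5 -158.9   24.7]
 [  32.4    0.5 -158.8   24.7]
 [  30.2    0.2 -158.9   24.3]
 [  28.     0.5 -158.9   23.9]
 [  25.8    0.4 -158.9   24. ]
 [  23.6    0.5 -158.8   24.1]
 [  21.3    0.4 -158.9   24.3]]
pitch slope [ 0.00109696 -0.15890815] yaw slope [0.00395778 0.00033681]
[[  57.2   -2.6 -176.5   25.2]
 [  55.    -2.6 -176.5   25.2]
 [  52.8   -2.6 -176.6   25.2]
 [  50.6   -2.6 -176.5   25.3]
 [  48.4   -2.6 -176.4   25.4]
 [  46.1   -2.1 -176.4   26.6]
 [  43.8   -2.1 -176.4   26.6]
 [  41.6   -2.9 -176.7   25.1]
 [  39.2   -3.  -176.4   25.3]
 [  36.9   -2.7 -176.4   24.8]
 [  34.6   -2.7 -176.5   24.8]
 [  32.3   -2.7 -176.4   24.9]
 [  29.9   -2.7 -176.4   25. ]
 [  27.6   -2.7 -176.3   25.2]
 [  25.1   -2.7 -176.5   25.3]
 [  22.7   -2.4 -176.5   24.8]
 [  20.3   -2.5 -176.5   24.9]
 [  17.9   -2.5 -176.6   25. ]
 [  15.5   -2.5 -176.3   25.1]
 [  12.8   -2.9 -176.4   24.7]]
pitch slope [-0.00219979 -0.17638429] yaw slope [ 0.00208001 -0.00267327]
```

arm_command(targets=[[[0, 0, -0.05], [1, 15, 0], 1], [[0, 0, -0.07], [2, 29, 0], 1], [[0, 0, -0.07], [2, 29, 0], 1], [[0, 0, -0.07], [2, 29, 0], 1], [[0, 0, -0.07], [2, 29, 0], 1], [[0, 0, -0.07], [2, 29, 0], 1]])

```text
t: 6.1
eef_pos: [0.506, 0.0094, 0.2932]
ee_rot: [3.141, 0.003, -0.01]
force: [0.1, -0.0, -1.8]
width: 0.0256
```

arm_command(targets=[[[0, 0, -0.07], [2, 29, 0], 1], [[0, 0, -0.07], [2, 29, 0], 1], [[0, 0, -0.07], [2, 29, 0], 1], [[0, 0, -0.05], [2, 25, 0], 1], [[0, 0, -0.007], [2, 17, 0], 1], [[0, 0, 0], [0, 0, 0], 1], [[0, 0, 0], [0, 0, 0], 1]])

```text
t: 6.8
eef_pos: [0.5162, 0.1374, 0.2933]
ee_rot: [3.14, 0.002, -0.273]
force: [-0.5, 0.4, -2.2]
width: 0.0255
```

```bash
python3 -c "
from h import *
wshot('w5')
"
```

```text
6.8 [0.5161528  0.13741072 0.2933393 ] [ 3.13965778e+00  1.93798939e-03 -2.72958229e-01] [-0.53252671  0.36945929 -2.20161212] 0.025531071406514193 [0.59720943 0.11524943 0.27284526] [ 2.82615494e+00 -9.82112559e-04 -1.84357357e+00]
```

View pics/w5.png

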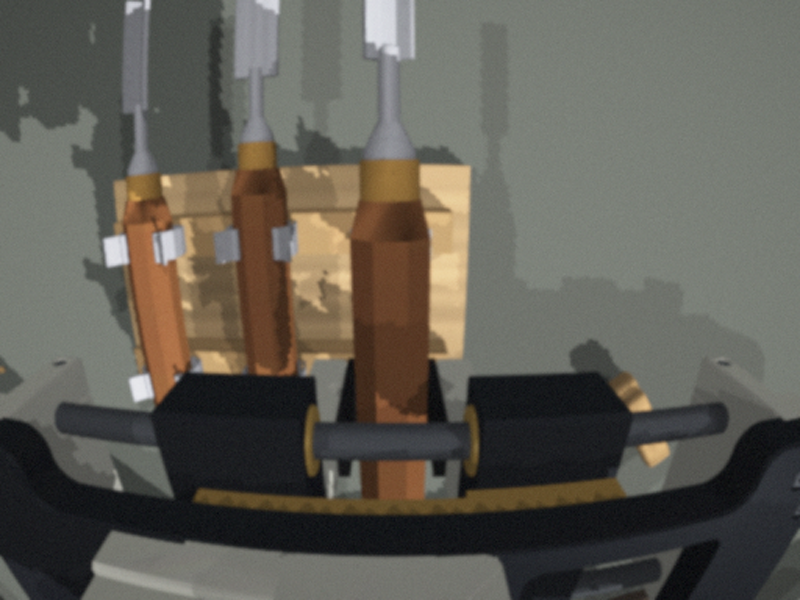

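Run:
```python
from h import *
c=load("w5.npz"); t=np.array([0.5162,.1374,.2933])
handle(c,t,-.273,150,200,215,300)
handle(c,t,-.273,128,232,140,196)
f=lambda x,y,z:onplane(c,x*.64,y*.64,z,True)
R=np.array([[np.cos(.273),-np.sin(.273)],[np.sin(.273),np.cos(.273)]])
for p in((470,166),(463,358),(115,182)): print(np.round(R@(f(*p,.012)-t)[:2]*1000,1))
```

```text
[[  58.1    5.8 -160.1   33.6]
 [  56.2    1.  -159.3   25.3]
 [  54.2    1.1 -159.3   25.2]
 [  52.2    1.  -159.5   25.4]
 [  50.2    1.1 -159.3   25.4]
 [  48.2    6.1 -160.    35.8]
 [  46.2    0.8 -159.2   25. ]
 [  44.2    0.7 -159.2   25.2]
 [  42.1    0.8 -159.1   25.2]
 [  40.     0.7 -159.3   25.3]
 [  38.     0.8 -159.2   25.5]
 [  35.8    0.8 -159.2   25.6]
 [  33.7    5.9 -159.5   36. ]]
pitch slope [-0.01634667 -0.15864655] yaw slope [0.02235747 0.00101413]
[[  62.1   73.1 -234.    41.3]
 [  59.1   65.5 -231.5   26.1]
 [  56.1   69.4 -232.    34.1]
 [  53.1   69.1 -231.6   33.7]
 [  50.5   65.6 -231.7   22.7]
 [  47.4   65.4 -231.7   14.1]
 [  44.3   65.9 -231.7   14.7]
 [  41.4   65.5 -231.6   15.6]
 [  38.4   65.2 -231.6   14.6]
 [  35.1   65.4 -231.3   17. ]
 [  31.6   65.3 -231.6   25.9]
 [  28.4   73.1 -232.8   41.3]
 [  25.3   73.3 -233.    41.7]
 [  22.1   73.3 -233.2   42.1]
 [  18.9   65.6 -231.6   26.5]
 [  15.6   65.  -231.5   25.8]
 [  12.4   65.1 -231.6   26.1]
 [   9.    73.1 -233.5   41.8]
 [   5.6   65.3 -231.4   26.4]
 [   2.3   65.5 -231.6   26.6]
 [  -1.    65.3 -231.5   25.9]
 [  -4.5   65.5 -231.6   26.7]
 [  -8.1   73.1 -233.8   41.9]
 [ -11.5   75.6 -235.4   46.7]
 [ -15.    70.2 -231.8   37.5]
 [ -18.6   69.7 -231.7   34.6]]
pitch slope [ 0.00753811 -0.23234132] yaw slope [-0.02898757  0.06890966]
[ 77.  -43.9]
[-40.1 -44.8]
[ 76.1 173.7]
```

arm_command(targets=[[[0, 0, 0], [1.5, -1, 0], 1], [[0, 0, 0], [0, 0, -10], 1], [[0, 0, 0], [0, 0, -20], 1], [[0, 0, 0], [0, 0, -10], 1], [[0, 0, 0], [0, 0, -5], 1], [[0, 0, 0], [0, 0, 0], 1], [[0, 0, 0], [0, 0, 0], 1]], squeeze=60)

```text
t: 7.55
eef_pos: [0.5184, 0.1365, 0.25]
ee_rot: [-3.141, -0.0, -0.274]
force: [0.0, -0.8, -2.0]
width: 0.025
```

```bash
python3 -c "
from h import *
wshot('w6')
c=load('w6.npz')
from station import *
s=get_state();t=s['eef_pos'];print(s['force'],s['moment'])
handle(c,t,-.273,150,200,222,280)
handle(c,t,-.273,136,190,120,190)
c=camera_params('side');im,d=grab_frame('side');np.savez('s6.npz',im=im,d=d,mtx=c['mtx'],eye=c['eye'],ori=c['orientation'])
cv2.imwrite('pics/s6.png',cv2.resize(im[100:240,110:300,::-1],(800,590),interpolation=cv2.INTER_CUBIC))"
```

```text
7.55 [0.51843409 0.13649211 0.24997783] [-3.14144567e+00 -3.97339588e-04 -2.73697645e-01] [ 0.04312081 -0.82742143 -2.01400492] 0.024987312277406363 [0.59952794 0.11431896 0.22969673] [ 2.82848528e+00  1.12103197e-03 -1.84430423e+00]
[ 0.71300702  0.12329207 -1.03808219] [-0.01412993  0.02163621 -0.02441898]
[[  58.5    4.  -159.7   31.3]
 [  56.6    3.7 -159.3   30.7]
 [  54.6    1.2 -159.6   25. ]
 [  52.6    0.9 -159.4   24.8]
 [  50.7    1.  -159.4   24.8]
 [  48.7    1.  -159.5   25. ]
 [  46.6    1.  -159.4   25. ]
 [  44.6    0.7 -159.4   24.6]
 [  42.6    0.7 -159.4   24.7]
 [  40.5    0.9 -159.5   25.3]
 [  38.3    1.  -159.5   25.6]
 [  36.3    1.  -159.4   25.5]
 [  34.2    4.3 -159.4   32.3]]
pitch slope [-0.00249087 -0.15932996] yaw slope [3.35150508e-02 8.70032169e-05]
[[  62.6   65.6 -188.6   26.2]
 [  60.3   75.1 -191.7   45.3]
 [  57.8   74.4 -190.9   43.8]
 [  55.4   72.4 -189.2   40.2]
 [  52.8   70.3 -188.9   36.1]
 [  50.4   70.3 -188.7   35.7]
 [  48.4   65.4 -188.5   23.4]
 [  45.9   65.9 -188.5   15.1]
 [  43.4   65.6 -188.3   15.4]
 [  41.    65.5 -188.6   14.8]
 [  38.4   65.5 -188.6   15.1]
 [  35.8   65.4 -188.4   14.9]
 [  33.1   66.4 -188.4   17. ]
 [  30.2   75.1 -191.6   45.4]]
pitch slope [-0.02231714 -0.18815647] yaw slope [0.11656643 0.06332308]
```

View pics/w6.png

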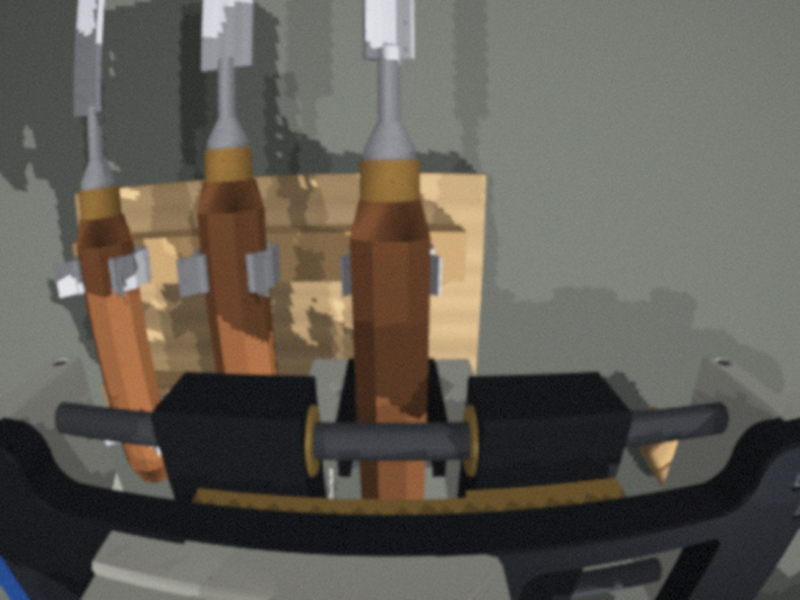

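View pics/s6.png

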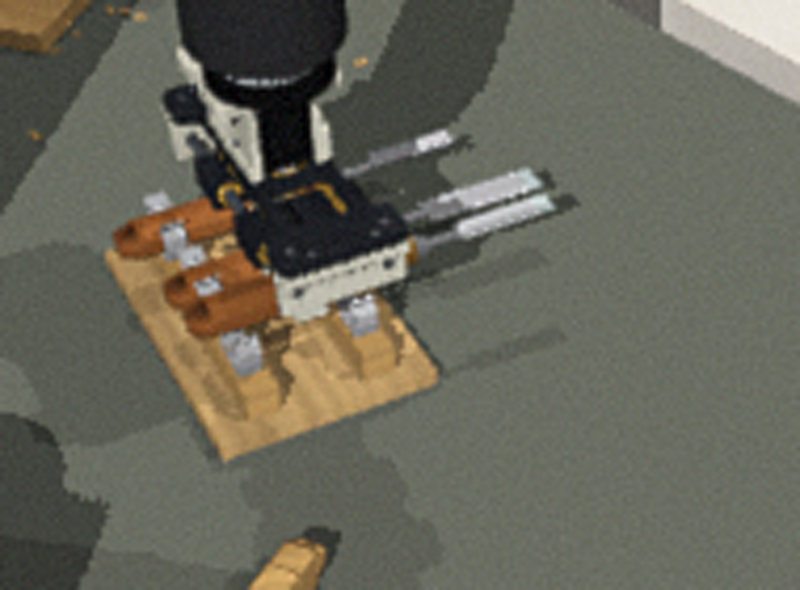

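arm_command(targets=[[[0, 0, 0], [0, 0, -3], 1], [[0, 0, 0], [0, 0, -2], 1], [[0, 0, 0], [0, 0, -2], 1], [[0, 0, 0], [0, 0, -2], 1], [[0, 0, 0], [0, 0, 0], 1]])

```text
t: 8.15
eef_pos: [0.5187, 0.1367, 0.2412]
ee_rot: [-3.141, -0.001, -0.273]
force: [0.8, 0.5, 2.4]
width: 0.0256
```

arm_command(targets=[[[0, 0, 0], [0, 0, -1], 1], [[0, 0, 0], [0, 0, -1], 1], [[0, 0, 0], [0, 0, 0], 1]])

```text
t: 8.45
eef_pos: [0.5191, 0.1368, 0.24]
ee_rot: [-3.14, -0.003, -0.273]
force: [-0.5, -0.5, 9.4]
width: 0.0253
```

arm_command(targets=[[[0, 0, 0], [0, 0, -1], 1], [[0, 0, 0], [0, 0, -1], 1], [[0, 0, 0], [0, 0, 0], 1]])

```text
t: 8.75
eef_pos: [0.5194, 0.137, 0.2385]
ee_rot: [-3.139, -0.003, -0.273]
force: [0.2, -1.1, 11.5]
width: 0.0255
```

arm_command(targets=[[[0, 0, 0], [0, 0, -1], 1], [[0, 0, 0], [0, 0, -1], 1], [[0, 0, 0], [0, 0, 0], 1]])

```text
t: 9.05
eef_pos: [0.5183, 0.1365, 0.2348]
ee_rot: [-3.141, -0.001, -0.274]
force: [2.0, -0.1, 0.7]
width: 0.0254
```

arm_command(targets=[[[0, 0, 0], [0, 0, -1], 1], [[0, 0, 0], [0, 0, -1], 1], [[0, 0, 0], [0, 0, 0], 1]])

```text
t: 9.35
eef_pos: [0.5181, 0.1365, 0.2323]
ee_rot: [3.141, 0.0, -0.274]
force: [1.6, 0.4, -1.5]
width: 0.0255
```

arm_command(targets=[[[0, 0, 0], [0, 0, -1], 1], [[0, 0, 0], [0, 0, -1], 1], [[0, 0, 0], [0, 0, 0], 1]])

```text
t: 9.65
eef_pos: [0.5181, 0.1364, 0.2304]
ee_rot: [3.141, 0.0, -0.274]
force: [1.3, 0.2, -1.7]
width: 0.0254
```

arm_command(targets=[[[0, 0, 0], [0, 0, -1.5], 1], [[0, 0, 0], [0, 0, -1.5], 1], [[0, 0, 0], [0, 0, -1.5], 1], [[0, 0, 0], [0, 0, -1.5], 1], [[0, 0, 0], [0, 0, 0], 1]])

```text
t: 10.15
eef_pos: [0.5177, 0.1362, 0.2236]
ee_rot: [3.141, 0.001, -0.274]
force: [0.6, 0.2, -8.0]
width: 0.0248
```

arm_command(targets=[[[0, 0, 0], [0, 0, -1], 1], [[0, 0, 0], [0, 0, -1], 1], [[0, 0, 0], [0, 0, 0], 1]])

```text
t: 10.45
eef_pos: [0.5179, 0.1363, 0.2222]
ee_rot: [3.141, 0.001, -0.274]
force: [1.0, 0.3, -9.0]
width: 0.0255
```

arm_command(targets=[[[0, 0, 0], [0, 0, -1], 1], [[0, 0, 0], [0, 0, 0], 1]])

```text
t: 10.65
eef_pos: [0.5181, 0.1364, 0.2215]
ee_rot: [3.141, 0.0, -0.274]
force: [-0.3, 0.1, -8.1]
width: 0.0256
```

arm_command(targets=[[[0, 0, 0], [0, 0, -1], 1], [[0, 0, 0], [0, 0, 0], 1]])

```text
t: 10.85
eef_pos: [0.5182, 0.1365, 0.2207]
ee_rot: [-3.141, -0.0, -0.274]
force: [1.0, 0.3, -6.0]
width: 0.0249
```

arm_command(targets=[[[0, 0, 0], [0, 0, -1], 1], [[0, 0, 0], [0, 0, 0], 1]])

```text
t: 11.05
eef_pos: [0.5182, 0.1365, 0.2206]
ee_rot: [-3.141, -0.001, -0.273]
force: [-2.3, -0.4, 5.9]
width: 0.0255
```

arm_command(targets=[[[0, 0, 0], [0, 0, -0.5], 1], [[0, 0, 0], [0, 0, 0], 1]])

```text
t: 11.25
eef_pos: [0.5182, 0.1365, 0.2206]
ee_rot: [-3.141, -0.001, -0.273]
force: [-5.4, -0.2, 11.0]
width: 0.0256
```

arm_command(targets=[[[0, 0, 0], [0, 0, -0.3], 1], [[0, 0, 0], [0, 0, 0], 1], [[0, 0, 0], [0, 0, 0], 1], [[0, 0, 0], [0, 0, 0], 1]])

```text
t: 11.65
eef_pos: [0.5182, 0.1365, 0.2206]
ee_rot: [-3.141, -0.001, -0.273]
force: [-6.9, -0.1, 13.6]
width: 0.0254
```

```bash
python3 -c "
from h import *
wshot('w7')
c=load('w7.npz')
from station import *
s=get_state();t=s['eef_pos'];print(s['force'],s['moment'],t)
handle(c,t,-.273,156,200,222,280)
handle(c,t,-.273,160,190,90,175)
for n in('side','top'):
  im,d=grab_frame(n);cv2.imwrite(f'pics/{n}7.png',cv2.resize(im[:,:,::-1],(800,600)));s=get_state();print(s['t'],s['force'],s['eef_pos'])"
```

```text
11.65 [0.51819842 0.13648544 0.22059714] [-3.14116255e+00 -8.97883984e-04 -2.73145760e-01] [-6.87300787 -0.10024341 13.55495222] 0.025377854542779583 [0.59930028 0.11432112 0.20032429] [ 2.82896704e+00  1.34075755e-03 -1.84375674e+00]
[-7.14009117 -0.37580411 12.7369002 ] [-0.1828127   2.53758697 -0.06036678] [0.51818297 0.13644248 0.22055981]
[[  55.7    2.4 -158.8   28.2]
 [  53.7    2.4 -159.    28.1]
 [  51.8    1.1 -159.1   24.8]
 [  49.8    1.2 -159.    24.9]
 [  48.1    1.1 -158.8   17.2]
 [  46.1    0.9 -158.9   15.8]
 [  44.1    0.9 -158.8   16. ]
 [  42.     0.9 -159.    15.9]
 [  40.     0.9 -159.1   15.9]
 [  38.     1.1 -158.7   15.6]
 [  35.8    1.1 -159.1   15.7]]
pitch slope [ 0.00059063 -0.15895761] yaw slope [ 0.05836074 -0.00140473]
[[  54.4   71.7 -159.3   38.5]
 [  52.3   65.8 -158.9   26.7]
 [  50.2   65.7 -159.1   26.4]
 [  48.6   66.4 -158.9   22.9]
 [  46.5   65.9 -158.7   16.4]
 [  44.4   65.8 -158.9   15. ]
 [  42.2   65.6 -158.8   15.3]
 [  40.    65.9 -158.7   16.1]]
pitch slope [-0.02931448 -0.15752407] yaw slope [0.24321558 0.05507493]
11.75 [-6.2214062   0.03656303 13.59295303] [0.51818637 0.13646019 0.22056588]
11.8 [-6.29578428 -0.94706121 13.04549094] [0.51816976 0.13646359 0.22057063]
```

View pics/w7.png

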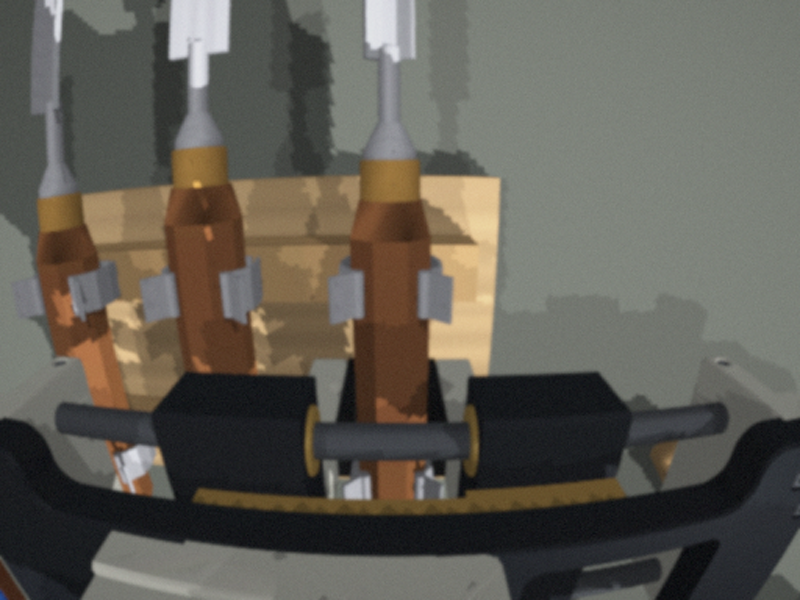

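View pics/side7.png

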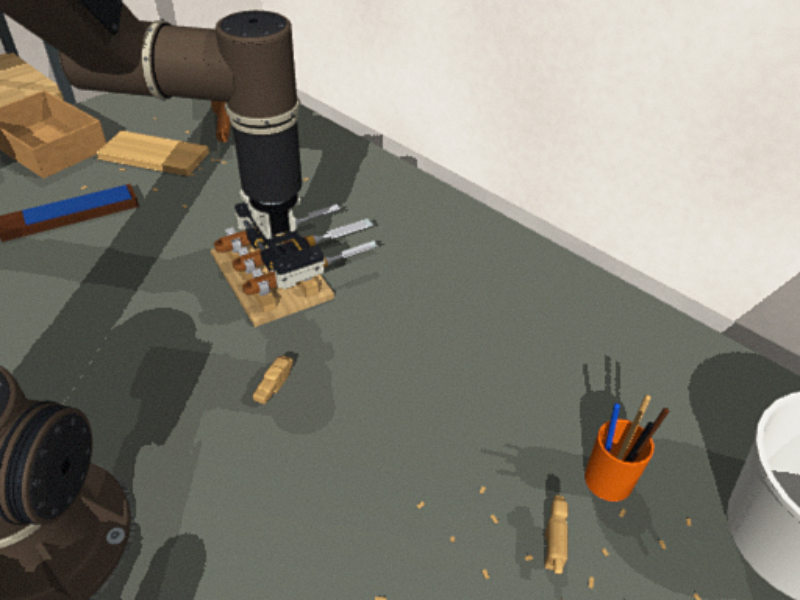

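The gouge sits at its neighbour's height, and both clips are closed over the handle. The wrist still carries a side load (-7 N) and a pitch moment, so I'll ease those with a tiny turn.

arm_command(targets=[[[0.0005, 0.002, 0], [0, 0, 0], 1], [[0, 0, 0], [0, 0, 0], 1], [[0, 0, 0], [0, 0, 0], 1]])

```text
t: 12.1
eef_pos: [0.5184, 0.1364, 0.2206]
ee_rot: [-3.141, 0.001, -0.273]
force: [-4.8, -0.6, 12.8]
width: 0.0256
```

```bash
python3 -c "
from station import *
for i in range(3):
  s=get_state();print(s['t'],s['force'],s['moment'],s['eef_pos'],s['width']);grab_frame('top')"
```

```text
12.1 [-4.81443145 -0.64604619 12.80505713] [-0.53233487  1.81708805 -0.03637738] [0.5184151  0.13638777 0.22056567] 0.025641013628248246
12.15 [-5.50145815 -1.43973703 11.64253672] [-0.50800639  1.79228067 -0.05640978] [0.51841126 0.13640265 0.22058793] 0.0255646178086629
12.2 [-4.37546526 -2.16186986 11.89983576] [-0.58034822  1.83135896  0.00557623] [0.51840451 0.13637572 0.22057505] 0.025585948148403224
```

arm_command(targets=[[[0, 0.003, 0], [0, 0, -0.2], 1], [[0, 0, 0], [0, 0, 0], 1], [[0, 0, 0], [0, 0, 0], 1], [[0, 0, 0], [0, 0, 0], 1]])

```text
t: 12.65
eef_pos: [0.5188, 0.1364, 0.2206]
ee_rot: [3.142, 0.003, -0.273]
force: [-4.0, -1.8, 12.0]
width: 0.0252
```

```bash
python3 -c "
from h import *
from station import *
for i in range(3):
  s=get_state();print(s['t'],s['force'],s['moment'],s['eef_pos'],s['width']);grab_frame('top')
wshot('w8');c=load('w8.npz');t=s['eef_pos']
handle(c,t,-.273,160,200,222,280)"
```

```text
12.65 [-4.01206591 -1.82513771 12.04775212] [-0.90630724  1.26277907 -0.03834257] [0.51877393 0.13639132 0.22057227] 0.025244619536203484
12.7 [-3.44385684 -2.09110774 12.23620873] [-0.94353794  1.27136625 -0.0635266 ] [0.51875179 0.13639242 0.22054889] 0.025338852993856163
12.75 [-3.55786767 -2.47965332 11.62932797] [-0.96357497  1.22538064 -0.01854646] [0.51877146 0.13639086 0.22058022] 0.02517782959967579
12.8 [0.5187842  0.13641606 0.22058976] [ 3.14156830e+00  2.85462306e-03 -2.72908049e-01] [-3.13125773 -2.63012165 12.22994969] 0.025496065631636214 [0.59982789 0.11429287 0.20000997] [ 2.82521787e+00  8.92884798e-04 -1.84351641e+00]
[[  53.2    2.3 -159.    28.1]
 [  51.2    1.1 -158.9   24.7]
 [  49.2    1.1 -158.8   24.7]
 [  47.6    1.1 -159.    17.2]
 [  45.6    0.8 -159.    15.9]
 [  43.5    0.8 -158.9   15.9]
 [  41.5    0.8 -158.7   16. ]
 [  39.6    1.1 -158.9   15.5]
 [  37.5    1.1 -158.9   15.6]
 [  35.3    1.1 -158.7   15.6]]
pitch slope [-0.01022847 -0.15843065] yaw slope [ 0.03598388 -0.00046686]
```

```bash
python3 -c "
from station import *
print(job_done()); s=get_state();print(s['t'],s['force'],s['eef_pos'],s['width'])"
```

```text
the job is handed in; nothing more can be done
None
the job is handed in; nothing more can be done
```

I put the gouge back in the empty clips, blade pointing the same way as its neighbours', and handed the job in at about 12.8 s, still gripping it at 60 N and pressing down. No verdict was reported.

**How it went:** I measured the rack and the gouge with the top and wrist cameras, then gripped the handle at mid-length. I held it level above the clips and lowered it in steps of about 1 mm. The highest push I read was about 12 N just before the clips snapped over. The clips then drew it down, and it stopped hard on their feet.

**Last checks:**
- **Height:** the top of the handle was level with the neighbouring chisel's to within a few tenths of a millimetre.
- **Sideways:** it sat about 65 mm from the neighbour, as it should, within about 0.5 mm.
- **Lengthways and blade direction:** lengthways I estimate it within about 2 mm of the middle. The blade is parallel to its neighbours.
- **Push:** the wrist read a steady 12 N or so down, which with the clips' own pull should put about 16 N or more on the feet. I couldn't read the foot force directly.
- **Animals and pot:** they looked unmoved in the side picture. I didn't measure them again.

**Not perfect:** a small side load of about 4 N and a slight pitch moment remained at the wrist. I reduced both with two very small turns but didn't remove them completely. The last automatic slope fits were disturbed by clip pixels getting into the mask, so I relied on the individual readings, which were flat.

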